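# Turn the ingot mould to the pointer and hold the crucible ready over it

### The arm

A 6-joint arm with a two-finger parallel gripper is mounted at the origin on a cart in front of the work surface, level with it; the furniture and walls round the work are solid. World frame = base frame: x ahead of the robot, y to its left, z up, the work surface at z = 0. Lengths are in m, angles in degrees, forces in N, time in s.
With the tool pointing down it reaches from about 0.25 to 0.725 m from the base axis. Payload 9.7 kg.
Tool frame: the origin (TCP) lies midway between the tips of the shut fingers; the grasp point (between the pads) lies 19 mm behind it; z points along the fingers, y is the line along which they close (so a half turn about z gives the same grasp; the last joint's range is limited). The gripper opens to 85 mm and grips with 20 to 120 N. Pads are 22 mm wide; open, the fingers measure 114 mm over their backs; the gripper's body (76 mm by 85 mm) begins 54 mm behind the grasp point. The pads swing forward as they close: fully open they stand 13 mm farther back than shut.
Start: joints at [75.86, 4.979, 10.078, 95.1, 0, 90], TCP at [0.134, 0.533, 0.231] pointing down, gripper open.
Joint ranges: [-179.16, 179.16], [-48.56, 103.87], [-65.8, 70.77], [-126.05, 130.52], [-82.76, 87.17], [-180, 180]. Speed limits (degrees/s): [127.2, 127.2, 147.25, 180, 180, 180].

### API

Orientations are given as [roll, pitch, yaw] about the fixed x, y, z axes, in that order (R = Rz(yaw) Ry(pitch) Rx(roll)).
In Python, from workcell import bot gives the robot as it stands. The module is installed in compiled form; this text tells all that it offers.
- The arm moves only by the tool send_rows, never from a script. Its argument "moves" is one flat list of numbers, 7 for each row, row after row: the shift along the world's x, y, z normalised to -1 to 1, where 1 is 0.025 m, then the turn, a rotation vector about the world's x, y, z normalised to -1 to 1, where 1 is 0.15 rad, then the closure, from -1 (fully open) to 1 (shut), so that 0 is half open. A call has 1 to 8 rows; each row shifts and turns the commanded pose from where the row before left it; what a row does not reach is not made up. A row lasts 1/8 s, in which the tool goes at most 62.5 mm and 10.7 degrees, less where a joint would pass 70% of its speed; a pose out of reach is approached as far as the arm can. A call with a number of a shift or a turn outside -1 to 1 is refused whole. A call with a gripper value outside its range is refused whole. The fingers move at their own pace and stop on an object; "squeeze" is the grip in N (left out, the last holds). Time passes only in rows, so rows that do not move let the fingers close. It gives the time, the measured TCP pose, the force, the opening and the grip force at its end, in the units of the state.
- bot.get_obs(): the state, without advancing time (a new reading comes with each control period).
- bot.camera(name): name is "scene" or "top" or "wrist"; returns a dict with "color" (420x560x3 uint8, red, green, blue), "camera_matrix" (3x3 intrinsics, pixels), "R" (3x3) and "t" (3): a world point X has camera coordinates R X + t. Camera axes: x right, y down, z forward; pixel columns grow to the right and rows downward; lengths in m; the calibration is good to about 2 mm. A picture is of the moment at which its call begins. There is no depth.
- bot.job_done(): hands the job in; it is judged then, once.
Trained networks look in the newest picture that a camera, given by its name, has taken for a name from the list of things; names that differ only in an ending like _2 or _b are one class to them, and where a whole thing is asked for, a point or a joint stands for the part that bears it (a point fixed in the world has none). Each returns a list of dicts, best first, with "p" (0 to 1); they miss things now and then, are a little off and sometimes report something else, mostly with a low value. They report only what shows in the picture. A call takes as long as a camera call. They do not tell look-alikes from the thing itself.
- bot.boxes_of(camera, query): "extent" ([left, top, right, bottom] in pixels, round what is visible of it).
- bot.trace(camera, query): "region" (420x560 bool, what is visible of it) and "extent" ([left, top, right, bottom] in pixels, round what is visible of it).
- bot.landmark_of(camera, query): "pixel" ([column, row] in pixels: a listed point, or the origin of a listed thing).
The state is a dict: "time": time; "q": joint angles; "qd": joint speeds; "joint_efforts": joint torques, N m; "ee_pos": TCP position; "tcp_rot": TCP orientation; "wrist_force": force on the tool from outside, world axes, zero at the start; "torque": the same for the moment, N m; "opening": finger opening in m; "grasp_force": force on a finger pad.
Only numpy, scipy, OpenCV 4.12 (cv2) and the standard library are available. Lean on these libraries where they do the work, as an engineer would, in place of code of your own. Each camera call takes 0.05 s, during which the arm holds its last target. There are 200 camera calls.

### The job

First turn the casting turntable by its upright crank knob until the rectangular ingot mould stands squarely at the fixed pointer, leaving the crucible in its cradle meanwhile. Then lift the box-shaped bottom-pour crucible out of its cradle, carry it upright over the brick wall, touching neither the wall nor anything on the turntable with it, and disturb nothing else. Finish while still holding it, motionless and level, with the nozzle under its floor centred about one centimetre above the mould's pouring gate and lined up with the long way of the gate.

Things in the scene. Friction and masses are not known exactly. Their poses are not given: they have to be found in the camera images.
- turntable: fixed base; origin on the bench at the turning axis, z up. Brass-tipped pointer outside the disc on the base's own -x side, 120-135 mm from the axis, 39 mm high. The steel disc (210 mm diameter, top 30 mm up) carries the ingot mould, two round flasks (52 mm diameter, 100 degrees either side of the mould) and, across from the mould, the crank knob; mould and flasks reach 85 mm up
- carousel (a joint): angle of the turntable disc, positive anticlockwise seen from above; 0 when the ingot mould stands exactly at the pointer (knob then on the base's +x side). Starts positive, between 1.2 and 2.6 rad; travel -3.3 to 3.3. Turns against light friction (about 0.12 N m) and stays where it is left
- crank_knob (a point): grip point on the axis of the upright turned wooden crank knob, 88 mm from the turning axis, 82 mm above the bench. The knob is 22 mm in diameter at the grip, spans 52 to 100 mm above the bench and spins freely on its own spindle
- mould_gate (a point): middle of the mouth of the pouring gate, in the mould's top face 85 mm above the bench, 58 mm from the turning axis. Mould block: 50 mm (x, along the disc's radius) by 76 mm (y) by 55 mm high; gate: rectangular recess 24 by 52 mm, 14 mm deep, long way along y. Axes turn with the disc; at joint angle 0 they are those of the turntable base
- crucible: loose dark graphite bottom-pour crucible, 0.25-0.5 kg: open box 46 mm (x) by 72 mm (y) by 60 mm high, with a nozzle foot 14 by 40 mm (long way along y) projecting 15 mm below the middle of its floor; 75 mm high in all. Origin: centre of the nozzle's underside, z up. Half a turn makes no difference. Grasp it across its 46 mm from above, high up
- cradle: fixed steel cradle for the crucible, base 70 by 110 mm, axes as the crucible's at the start; origin under its centre on the bench. The crucible's box rests on two ledges 30 mm above the bench, so the nozzle tip hangs 15 mm above it, between 40 mm high end stops beyond its short ends
- brick_wall: fixed fire brick on edge between turntable and cradle, 232 mm long (own y), 67 mm thick (own x), 115 mm high; origin under its centre
- jar_white: loose bystander: glass jar with a white lid, 64 mm diameter, 74 mm high, beyond the wall; origin under its centre
- solder_tin: loose bystander: small round tin, 54 mm diameter, 20 mm high, near end of the wall; origin under its centre
- round_crucible: loose bystander: round open casting crucible, 80 mm across, 36 mm high, beyond the wall; origin under its centre
There are look-alikes about, which are no part of the job. Leave any red look-alike of the crucible alone.

How it is judged (in metres and radians):
On the way, in this order (a step that is already met when the one before it is completed fails the run):
1. the ingot mould stands at the pointer, the crucible still in its cradle (value of joint carousel between -0.1 and 0.1 rad and horizontal distance between crucible and cradle below 0.012 m and height (world z) of crucible below 0.022 m), for 0.3 s.
2. the crucible is lifted above the wall's height, held in the fingers (height (world z) of crucible above 0.105 m and contact force between the fingers and crucible above 1 N), for 0.1 s.
At the end, for the whole second after the job is handed in: The mould is within 0.10 rad of the pointer; the crucible is held still by the fingers, touching neither turntable nor cradle, its nozzle within 7 mm (horizontally) of the middle of the gate and 3 to 18 mm above the mould's top, in line with the gate to 0.12 rad and upright to 0.09 rad (value of joint carousel between -0.1 and 0.1 rad and horizontal distance between crucible and mould_gate below 0.007 m and z of crucible in the frame of mould_gate between 0.003 and 0.018 m and angle between the y axis of crucible and the y axis of mould_gate, either way round below 0.12 rad and angle between crucible's own z axis and vertical below 0.09 rad and linear speed of crucible below 0.02 m/s and angular speed of crucible below 0.1 rad/s and contact force between the fingers and crucible above 1 N and contact force between crucible and turntable below 0.05 N and contact force between crucible and cradle below 0.05 N); the arm keeps its last pose, push and grip.
It fails at once if the crucible touches the mould or anything else of the turntable (contact force between crucible and turntable above 0.5 N).
It fails at once if the crucible touches the brick wall (contact force between crucible and brick_wall above 0.5 N).
It fails at once if the crucible is tipped (angle between crucible's own z axis and vertical above 0.4 rad).
It fails at once if the white-lidded jar, the small tin or the round crucible is moved (25 mm) (distance of any of jar_white, solder_tin, round_crucible from where it was at the start of the episode above 0.025 m).
It also fails if it takes over 69 s, if anything falls off the work surface, if the arm or the gripper's body presses on something with over 40 N, if the wrist force passes 120 N, or if a joint passes its speed limit or range.

## Working session

There is one attempt and no reset: what is moved stays moved. The work goes in short steps, Python scripts to look and compute and a tool call to move; the robot and the scene stay as the last step left them, time stands still between calls to the robot, and variables do not carry over. Pictures are saved under pics/ and viewed, at most 10 in all, crops included, and the job is handed in when it is done.

Besides the shell and the picture viewer there is one more tool, called after "Call:" as name(argument=value, ...), one argument or row to a line, values as JSON. send_rows: Moves the arm, as the interface text tells. Its arguments: {"type":"object","properties":{"moves":{"type":"array"},"squeeze":{"type":"number"}},"required":["moves"]}

```bash
mkdir -p pics
cat > h.py <<'E'
import numpy as np, cv2
from workcell import bot
def ray(c,px):
    K=np.array(c["camera_matrix"]);R=np.array(c["R"]);t=np.array(c["t"])
    d=R.T@np.linalg.solve(K,[px[0],px[1],1.]);return -R.T@t,d
def atz(c,px,z):
    o,d=ray(c,px);return o+d*(z-o[2])/d[2]
def proj(c,X):
    p=np.array(c["camera_matrix"])@(np.array(c["R"])@np.array(X,float)+np.array(c["t"]));return p[:2]/p[2]
def save(c,n,box=None,s=1):
    im=c["color"][:,:,::-1]
    if box: im=im[box[1]:box[3],box[0]:box[2]]
    cv2.imwrite("pics/"+n,cv2.resize(im,None,fx=s,fy=s,interpolation=cv2.INTER_CUBIC))
E
python3 - <<'E'
from h import *
o=bot.get_obs();print(o)
H={"turntable":0,"crank_knob":.082,"mould_gate":.085,"crucible":.015,"cradle":0,"brick_wall":0,"jar_white":0,"solder_tin":0,"round_crucible":0}
cs={n:bot.camera(n) for n in("scene","top")}
for n in cs:
    save(cs[n],n+"0.png")
    for k,z in H.items():
        for d in bot.landmark_of(n,k)[:3]:
            print(n,k,round(d["p"],2),np.round(d["pixel"]),np.round(atz(cs[n],d["pixel"],z),3))
im=np.vstack([cs["scene"]["color"],cs["top"]["color"]])[:,:,::-1]
E
```

```text
{'time': 0.0, 'q': array([ 7.58586741e+01,  5.01058562e+00,  1.00327451e+01,  9.50990194e+01,
       -4.29875019e-04,  9.00003759e+01]), 'qd': array([ 0.05415528,  0.02375685, -0.03944965,  0.01039089, -0.09924637,
        0.02184792]), 'joint_efforts': array([-1.96406807e-03, -5.20378697e+01,  4.64809012e+01,  1.60213339e-02,
        1.70552255e-05,  9.15157017e-06]), 'ee_pos': array([0.13431729, 0.53310308, 0.2305727 ]), 'tcp_rot': array([-1.79923140e+02,  4.30378841e-04,  1.65858299e+02]), 'wrist_force': array([-0.02762823,  0.44391968,  0.10616036]), 'torque': array([ 0.03523723, -0.07978324,  0.00877295]), 'grasp_force': 0.0, 'opening': 0.08566759621119152}
scene turntable 0.8 [205. 197.] [0.509 0.267 0.   ]
scene turntable 0.45 [266. 242.] [ 0.574 -0.014  0.   ]
scene crank_knob 0.6 [190. 162.] [0.501 0.35  0.082]
scene crank_knob 0.28 [303. 208.] [ 0.679 -0.024  0.082]
scene mould_gate 0.83 [218. 179.] [0.537 0.216 0.085]
scene crucible 0.64 [284. 308.] [ 0.492 -0.259  0.015]
scene crucible 0.59 [330. 304.] [ 0.591 -0.297  0.015]
scene cradle 0.84 [284. 319.] [ 0.484 -0.275  0.   ]
scene brick_wall 0.93 [264. 244.] [ 0.565 -0.018 -0.   ]
scene jar_white 0.78 [306. 207.] [0.75  0.073 0.   ]
scene solder_tin 0.8 [200. 254.] [0.399 0.025 0.   ]
scene round_crucible 0.92 [339. 228.] [ 0.778 -0.057 -0.   ]
top turntable 0.71 [139. 238.] [0.518 0.266 0.   ]
top crank_knob 0.52 [ 85. 239.] [0.504 0.356 0.082]
top mould_gate 0.77 [158. 228.] [0.528 0.209 0.085]
top crucible 0.71 [383. 255.] [ 0.488 -0.273  0.015]
top crucible 0.59 [382. 205.] [ 0.598 -0.273  0.015]
top cradle 0.75 [380. 255.] [ 0.488 -0.269  0.   ]
top brick_wall 0.82 [272. 216.] [ 0.571 -0.027  0.   ]
top brick_wall 0.44 [157. 225.] [0.547 0.227 0.   ]
top jar_white 0.84 [234. 143.] [0.741 0.062 0.   ]
top solder_tin 0.89 [244. 288.] [0.412 0.032 0.   ]
top round_crucible 0.67 [290. 130.] [ 0.773 -0.067  0.   ]
```

View pics/scene0.png

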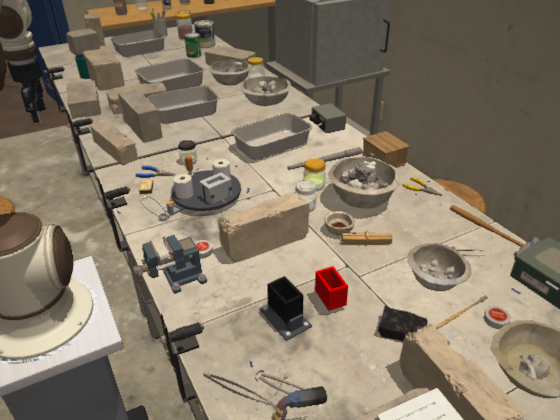

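View pics/top0.png

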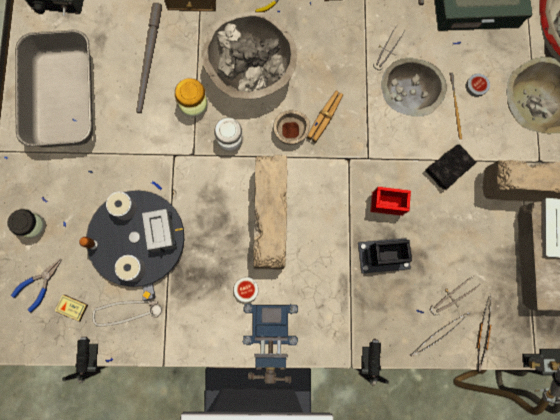

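The top view shows the turntable axis at about (134,238), the mould at (158,228), the knob at (86,242) and the pointer tip at about (148,295). The tin is at (245,290). Crucible candidates are the black box in the cradle at (385,255) and the red box at (391,200). The black slab at (450,165) is a look-alike too. The description picks the black box in the cradle. I'll check both it and the turntable in one close crop.

Run:
```python
from h import *
c=bot.camera("top");im=c["color"][:,:,::-1]
a=cv2.resize(im[180:310,75:195],None,fx=4.2,fy=4.2,interpolation=cv2.INTER_CUBIC)
b=cv2.resize(im[225:285,345:425],None,fx=3.2,fy=4.2*130/60/2,interpolation=cv2.INTER_CUBIC)
b=cv2.resize(im[225:285,345:425],None,fx=3.5,fy=3.5,interpolation=cv2.INTER_CUBIC)
out=np.zeros((a.shape[0],a.shape[1]+b.shape[1],3),np.uint8);out[:,:a.shape[1]]=a;out[:b.shape[0],a.shape[1]:]=b
cv2.imwrite("pics/crop.png",out);print(out.shape)
# predicted overlay numbers
for n in ("top",):
    for k in ("turntable","crucible","cradle","mould_gate","brick_wall","crank_knob"):
        for d in bot.trace(n,k)[:2]:
            m=d["region"].astype(np.uint8);print(n,k,round(d["p"],2),np.round(d["extent"]),cv2.minAreaRect(cv2.findNonZero(m)))
print(-np.array(c["R"]).T@c["t"])
```

```text
(546, 784, 3)
top turntable 0.79 [ 78. 193. 182. 300.] ((134.7662353515625, 238.66734313964844), (96.34724426269531, 99.10485076904297), 32.15229415893555)
top turntable 0.73 [254. 154. 287. 269.] ((270.0, 212.5), (115.0, 34.0), 90.0)
top crucible 0.9 [367. 241. 414. 268.] ((389.82672119140625, 253.26734924316406), (24.179405212402344, 41.791561126708984), 84.2894058227539)
top crucible 0.75 [367. 187. 410. 215.] ((390.08282470703125, 201.3099365234375), (39.3973503112793, 26.489953994750977), 6.842773914337158)
top cradle 0.93 [358. 238. 413. 276.] ((383.4000244140625, 255.80003356933594), (31.72337532043457, 49.66120529174805), 85.2363510131836)
top mould_gate 0.95 [ 80. 188. 187. 289.] ((134.47171020507812, 239.1509552001953), (96.35157012939453, 98.68265533447266), 29.05460548400879)
top brick_wall 0.75 [255. 154. 287. 266.] ((269.8710632324219, 212.07591247558594), (32.44474792480469, 114.40938568115234), 1.1233025789260864)
top crank_knob 0.45 [ 76. 236.  92. 250.] ((86.20001220703125, 242.60003662109375), (14.310833930969238, 9.838699340820312), 26.56505012512207)
[ 0.37727516 -0.00246512  1.17859048]
```

View pics/crop.png

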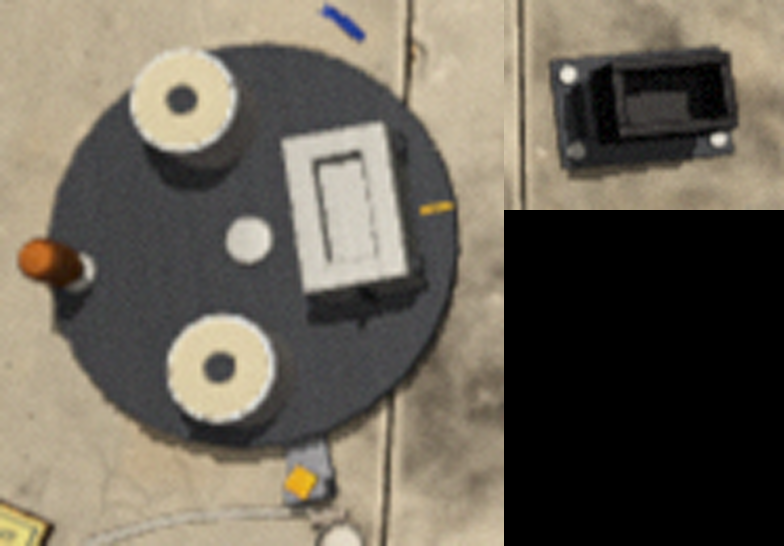

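The crop shows the black crucible in its cradle, rim roughly (610..738, 55..138) in crop pixels, open and with four bolts, so that's the right one. On the turntable, the mould is at crop (346,208), the disc mark at (436,209), the knob top at (37,259) and the pointer tip at (300,482).

Run:
```python
from h import *
c=bot.camera("top")
f=lambda u,v,z:atz(c,(u/4.2+75,v/4.2+180),z)[:2]
g=lambda u,v,z:atz(c,((u-504)/3.5+345,v/3.5+225),z)[:2]
P=dict(axis=f(253,245,.03),cap=f(249,240,.035),gate=f(346,208,.085),mark=f(436,209,.03),knob=f(37,259,.1),ptr=f(300,482,.039),fl1=f(184,100,.085),fl2=f(221,367,.085))
for k,v in P.items():
    d=v-P["axis"];print(k,np.round(v,4),round(np.hypot(*d),4),round(np.degrees(np.arctan2(d[1],d[0])),1))
print("cr corners",[np.round(g(u,v,.09),4) for u,v in((610,65),(735,52),(738,130),(617,138))])
print("cradle",[np.round(g(u,v,.008),4) for u,v in((553,62),(730,48),(734,154),(562,173))])
for n in("top","scene"):
    c=bot.camera(n); m=[d for d in bot.trace(n,"crucible")]
    print(n,[(round(d["p"],2),np.round(d["extent"])) for d in m])
s=bot.camera("scene")
# rim check: project candidate rim corners
for X in((.49,-.27,.09),): print(proj(s,X))
```

```text
axis [0.5132 0.2667] 0.0 0.0
cap [0.5152 0.2677] 0.0022 27.5
gate [0.5256 0.2097] 0.0583 -77.7
mark [0.5333 0.1743] 0.0946 -77.7
knob [0.4966 0.3526] 0.0875 101.0
ptr [0.3938 0.2342] 0.1238 -164.8
fl1 [0.578  0.2919] 0.0695 21.3
fl2 [0.4474 0.2656] 0.0659 -179.0
cr corners [array([ 0.5029, -0.2395]), array([ 0.5118, -0.314 ]), array([ 0.4658, -0.3142]), array([ 0.4601, -0.2426])]
cradle [array([ 0.5138, -0.221 ]), array([ 0.5244, -0.3344]), array([ 0.4574, -0.3346]), array([ 0.444 , -0.2255])]
top [(0.78, array([368., 239., 413., 268.])), (0.74, array([370., 189., 408., 216.]))]
scene [(0.63, array([315., 266., 346., 313.])), (0.58, array([265., 272., 301., 322.]))]
[285.175439   287.44501373]
```

Everything agrees with the given sizes. The axis is at (0.513,0.267) and the joint reads about 1.52 rad. The knob is at (0.497,0.353) and should end near (0.598,0.290), a clockwise turn of about 87°. I'll move above the knob with the closing line turned to 105°.

Call:
send_rows(
  moves=[0.9, -0.45, 0, 0, 0, 0.21, -1, 0.9, -0.45, 0, 0, 0, 0.21, -1, 0.9, -0.45, 0, 0, 0, 0.21, -1, 0.9, -0.45, 0, 0, 0, 0.21, -1, 0.9, -0.45, 0, 0, 0, 0.21, -1, 0.9, -0.45, 0, 0, 0, 0.21, -1, 0.9, -0.45, 0, 0, 0, 0.21, -1, 0.9, -0.45, 0, 0, 0, 0.21, -1],
  squeeze=25,
)

```text
time: 2.65
ee_pos: [0.3151, 0.4429, 0.2313]
tcp_rot: [180.0, 0.0, -179.6]
wrist_force: [-0.0, 0.6, 0.5]
opening: 0.0855
grasp_force: 0.0
```

Call:
send_rows(
  moves=[0.9, -0.45, 0, 0, 0, 0.21, -1, 0.9, -0.45, 0, 0, 0, 0.21, -1, 0.9, -0.45, 0, 0, 0, 0.21, -1, 0.9, -0.45, 0, 0, 0, 0.21, -1, 0.9, -0.45, 0, 0, 0, 0.21, -1, 0.9, -0.45, 0, 0, 0, 0.21, -1, 0.9, -0.45, 0, 0, 0, 0.21, -1, 0.9, -0.45, 0, 0, 0, 0.21, -1],
)

```text
time: 3.65
ee_pos: [0.4951, 0.3529, 0.2312]
tcp_rot: [180.0, -0.0, -165.2]
wrist_force: [1.1, 0.2, 0.1]
opening: 0.0852
grasp_force: 0.0
```

Run:
```python
from h import *
c=bot.camera("wrist");o=bot.get_obs();print(o["time"],o["ee_pos"],o["tcp_rot"],o["q"])
save(c,"w1.png")
for k,z in(("crank_knob",.082),("mould_gate",.085),("turntable",0)):
    for d in bot.landmark_of("wrist",k)[:2]: print(k,round(d["p"],2),d["pixel"],atz(c,d["pixel"],z))
print(proj(c,(.4966,.3526,.1)),proj(c,(.513,.267,.03)))
```

```text
3.7 [0.49717085 0.35162504 0.23073191] [-1.79948858e+02  2.11241553e-02 -1.65198571e+02] [ 3.52958148e+01  1.33432576e+01  1.94708993e+01  9.61257600e+01
 -5.53005469e-02  2.04943940e+01]
crank_knob 0.62 [280.9, 197.7] [0.49866145 0.35499042 0.082     ]
crank_knob 0.37 [103.7, 190.5] [0.5300733  0.21184624 0.082     ]
mould_gate 0.65 [103.1, 187.7] [0.5266949  0.21235379 0.085     ]
turntable 0.73 [197.8, 170.4] [0.51444327 0.27003195 0.        ]
[278.71915051 200.72959305] [188.30777778 174.4028642 ]
```

View pics/w1.png

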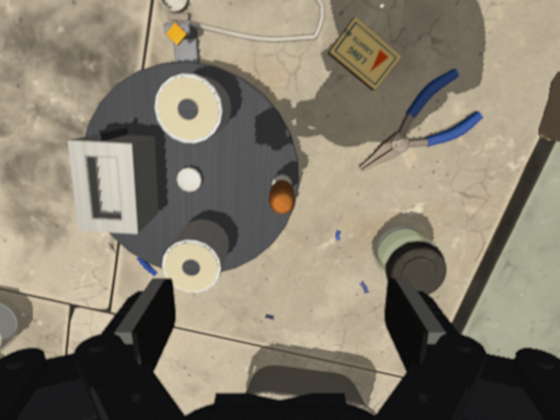

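The wrist view has the knob at (282,198), within 3 mm of the prediction. The jaws straddle it and the way down is clear, so I'll descend and close.

Call:
send_rows(
  moves=[0, 0, -0.84, 0, 0, 0, -1, 0, 0, -0.84, 0, 0, 0, -1, 0, 0, -0.84, 0, 0, 0, -1, 0, 0, -0.84, 0, 0, 0, -1, 0, 0, -0.84, 0, 0, 0, -1, 0, 0, -0.84, 0, 0, 0, -1, 0, 0, -0.84, 0, 0, 0, -1, 0.04, 0.03, -0.84, 0, 0, 0, -1],
)

```text
time: 4.85
ee_pos: [0.4944, 0.3547, 0.0629]
tcp_rot: [180.0, 0.0, -165.2]
wrist_force: [0.2, 0.3, 0.0]
opening: 0.0854
grasp_force: 0.0
```

Call:
send_rows(
  moves=[0, 0, 0, 0, 0, 0, 1, 0, 0, 0, 0, 0, 0, 1, 0, 0, 0, 0, 0, 0, 1, 0, 0, 0, 0, 0, 0, 1, 0, 0, 0, 0, 0, 0, 1, 0, 0, 0, 0, 0, 0, 1],
  squeeze=25,
)

```text
time: 5.6
ee_pos: [0.4957, 0.3552, 0.0646]
tcp_rot: [179.9, 0.1, -165.2]
wrist_force: [-1.7, 5.6, 5.4]
opening: 0.0209
grasp_force: 25.1
```

Run:
```python
import numpy as np
A=np.array([.5135,.267]);th=np.radians(np.linspace(101.3,14.9,17));P=A+.088*np.c_[np.cos(th),np.sin(th)]
print(np.round(P[[0,-1]],4));print(np.round(np.diff(P,axis=0)/.025,2).tolist())
```

```text
[[0.4963 0.3533]
 [0.5985 0.2896]]
[[0.33, 0.05], [0.33, 0.02], [0.33, -0.01], [0.33, -0.04], [0.32, -0.07], [0.31, -0.1], [0.3, -0.13], [0.29, -0.16], [0.27, -0.19], [0.25, -0.21], [0.23, -0.24], [0.21, -0.26], [0.18, -0.28], [0.16, -0.29], [0.13, -0.31], [0.1, -0.32]]
```

Call:
send_rows(
  moves=[0.33, 0.05, 0, 0, 0, 0, 1, 0.33, 0.02, 0, 0, 0, 0, 1, 0.33, -0.01, 0, 0, 0, 0, 1, 0.33, -0.04, 0, 0, 0, 0, 1, 0.32, -0.07, 0, 0, 0, 0, 1, 0.31, -0.1, 0, 0, 0, 0, 1, 0.3, -0.13, 0, 0, 0, 0, 1, 0.29, -0.16, 0, 0, 0, 0, 1],
)

```text
time: 6.6
ee_pos: [0.5597, 0.3436, 0.0646]
tcp_rot: [179.9, 0.1, -165.3]
wrist_force: [-0.8, 2.4, 5.7]
opening: 0.0212
grasp_force: 25.1
```

Call:
send_rows(
  moves=[0.27, -0.19, 0, 0, 0, 0, 1, 0.25, -0.21, 0, 0, 0, 0, 1, 0.23, -0.24, 0, 0, 0, 0, 1, 0.21, -0.26, 0, 0, 0, 0, 1, 0.18, -0.28, 0, 0, 0, 0, 1, 0.16, -0.29, 0, 0, 0, 0, 1, 0.13, -0.31, 0, 0, 0, 0, 1, 0.1, -0.32, 0, 0, 0, 0, 1],
)

```text
time: 7.6
ee_pos: [0.5983, 0.2906, 0.0646]
tcp_rot: [180.0, 0.2, -165.3]
wrist_force: [0.9, 2.7, 6.0]
opening: 0.0213
grasp_force: 25.1
```

Call:
send_rows(
  moves=[0, 0, 0, 0, 0, 0, 1, 0, 0, 0, 0, 0, 0, 1],
)

```text
time: 7.85
ee_pos: [0.5984, 0.2901, 0.0646]
tcp_rot: [-180.0, 0.2, -165.3]
wrist_force: [2.7, -0.3, 5.6]
opening: 0.0212
grasp_force: 25.2
```

Run:
```python
from h import *
c=bot.camera("top");save(c,"t2.png",(75,180,195,310),4.2)
for n in ("top","scene"):
  c=bot.camera(n)
  for d in bot.landmark_of(n,"mould_gate")[:2]: print(n,round(d["p"],2),d["pixel"],atz(c,d["pixel"],.085))
```

```text
top 0.89 [133.5, 260.3] [0.46183042 0.25461431 0.085     ]
scene 0.68 [187.7, 179.4] [0.45881525 0.25624622 0.085     ]
```

View pics/t2.png

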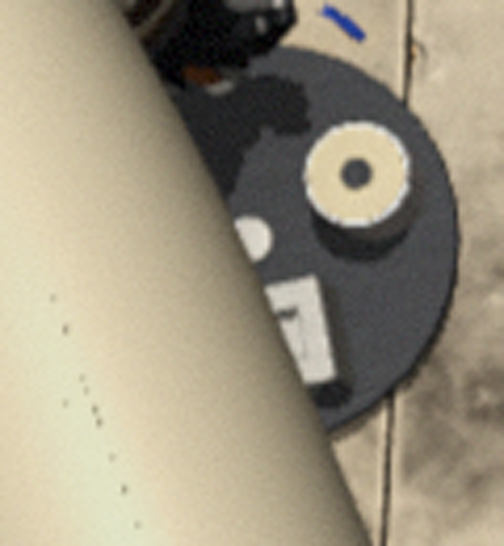

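The arm hides half the table, though the turn looks roughly right. I'll release, rise, and start towards the cradle so I can measure it unobstructed.

Call:
send_rows(
  moves=[0, 0, 0, 0, 0, 0, -0.2, 0, 0, 0, 0, 0, 0, -0.2, 0, 0, 0, 0, 0, 0, -0.2, 0, 0, 0.5, 0, 0, 0, -0.2, 0, 0, 1, 0, 0, 0, -0.2, 0, 0, 1, 0, 0, 0, -0.2, 0, 0, 1, 0, 0, 0, -0.2, 0, 0, 1, 0, 0, 0, -0.2],
)

```text
time: 9.1
ee_pos: [0.5971, 0.2906, 0.1776]
tcp_rot: [180.0, 0.0, -165.3]
wrist_force: [-0.1, 0.1, -0.0]
opening: 0.0515
grasp_force: 0.0
```

Call:
send_rows(
  moves=[0, 0, 1, 0, 0, 0, -1, 0, 0, 1, 0, 0, 0, -1, 0, -1, 1, 0, 0, -0.7, -1, 0, -1, 0, 0, 0, -0.7, -1, 0, -1, 0, 0, 0, -0.7, -1, 0, -1, 0, 0, 0, -0.7, -1, 0, -1, 0, 0, 0, -0.7, -1, -0.2, -1, 0, 0, 0, -0.7, -1],
)

```text
time: 10.1
ee_pos: [0.5921, 0.1398, 0.2516]
tcp_rot: [180.0, 0.0, 158.4]
wrist_force: [0.4, -0.5, 0.9]
opening: 0.0858
grasp_force: 0.0
```

Call:
send_rows(
  moves=[-0.2, -1, 0, 0, 0, -0.8, -1, -0.2, -1, 0, 0, 0, -0.8, -1, -0.2, -1, 0, 0, 0, -0.8, -1, -0.2, -1, 0, 0, 0, -0.8, -1, -0.2, -1, 0, 0, 0, -0.8, -1, -0.2, -1, 0, 0, 0, -0.8, -1, -0.2, -1, 0, 0, 0, -0.8, -1, -0.2, -1, 0, 0, 0, -0.8, -1],
)

```text
time: 11.1
ee_pos: [0.5518, -0.0602, 0.2518]
tcp_rot: [179.9, 0.0, 103.4]
wrist_force: [1.1, 0.0, 0.3]
opening: 0.0853
grasp_force: 0.0
```

Run:
```python
from h import *
c=bot.camera("top");save(c,"t3.png",(75,180,195,310),4.2)
for n in ("top","scene"):
  c=bot.camera(n)
  for d in bot.landmark_of(n,"mould_gate")[:2]: print(n,round(d["p"],2),d["pixel"],atz(c,d["pixel"],.085))
o=bot.get_obs();print(o["time"],o["ee_pos"],o["tcp_rot"])
```

```text
top 0.78 [135.2, 262.0] [0.45843666 0.25097781 0.085     ]
scene 0.68 [186.9, 179.7] [0.45623389 0.25582568 0.085     ]
11.35 [ 0.55221149 -0.05905376  0.251368  ] [ 1.79959182e+02 -2.63956548e-04  1.03732709e+02]
```

View pics/t3.png

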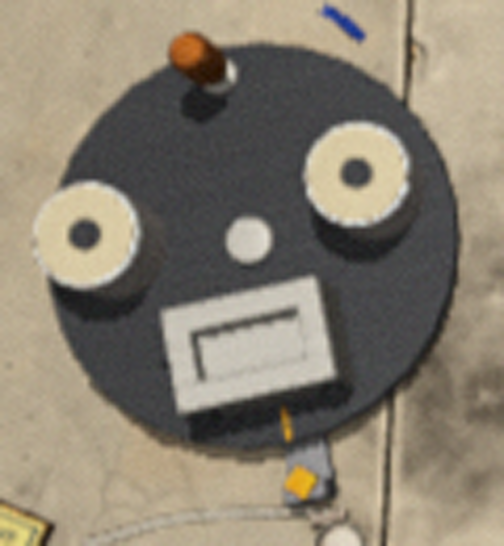

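Run:
```python
from h import *
c=bot.camera("top");f=lambda u,v,z:atz(c,(u/4.2+75,v/4.2+180),z)[:2]
A=np.array([.5135,.267])
for n,u,v,z in(("gate",249,345,.085),("mark1",283,407,.03),("mark2",289,440,.03),("knob",186,52,.1),("fl1",357,173,.085),("fl2",86,234,.085),("ptr",300,482,.039)):
    p=f(u,v,z);d=p-A;print(n,np.round(p,4),round(np.hypot(*d),4),round(np.degrees(np.arctan2(d[1],d[0])),1))
q=[f(*x,.085) for x in((161,312),(316,276),(337,380),(181,412))]
for a,b in((0,1),(3,2),(0,3),(1,2)): d=q[b]-q[a];print(round(np.hypot(*d),4),np.degrees(np.arctan2(d[1],d[0])))
```

```text
gate [0.4581 0.2528] 0.0572 -165.6
mark1 [0.4312 0.2467] 0.0848 -166.1
mark2 [0.4147 0.2427] 0.1017 -166.2
knob [0.5991 0.2885] 0.0883 14.1
fl1 [0.543  0.2053] 0.0685 -64.4
fl2 [0.5109 0.3348] 0.0679 92.2
ptr [0.3938 0.2342] 0.1241 -164.7
0.0759 -75.81683059008866
0.0755 -77.52212925694437
0.0495 -165.05204151161269
0.0518 -165.63782129327663
```

The mould is at -165.7° against the pointer at -164.7°, so it stands at the pointer, with the gate at (0.4578,0.2525). Next is the crucible.

Call:
send_rows(
  moves=[-0.33, -1, 0, 0, 0, -0.12, -1, -0.33, -1, 0, 0, 0, -0.12, -1, -0.33, -1, 0, 0, 0, -0.12, -1, -0.33, -1, 0, 0, 0, -0.12, -1, -0.33, -1, 0, 0, 0, -0.12, -1, -0.33, -1, 0, 0, 0, -0.12, -1, -0.33, -1, 0, 0, 0, -0.12, -1, -0.33, -1, 0, 0, 0, -0.06, -1],
)

```text
time: 12.4
ee_pos: [0.4863, -0.2594, 0.2509]
tcp_rot: [180.0, -0.0, 96.0]
wrist_force: [0.2, 1.7, 0.4]
opening: 0.0851
grasp_force: 0.0
```

Call:
send_rows(
  moves=[0, -0.7, 0, 0, 0, 0, -1, 0, 0, 0, 0, 0, 0, -1, 0, 0, 0, 0, 0, 0, -1],
)

```text
time: 12.78
ee_pos: [0.4865, -0.2762, 0.2507]
tcp_rot: [-180.0, -0.0, 96.0]
wrist_force: [0.1, 0.2, -0.5]
opening: 0.0849
grasp_force: 0.0
```

Run:
```python
from h import *
c=bot.camera("wrist");o=bot.get_obs();print(o["time"],o["ee_pos"],o["tcp_rot"])
save(c,"w2.png")
for d in bot.trace("wrist","crucible")[:2]: print(d["p"],d["extent"])
for d in bot.landmark_of("wrist","crucible")[:2]: print(d["p"],d["pixel"],atz(c,d["pixel"],.015))
a=np.radians(5.8);R=np.array([[np.cos(a),-np.sin(a)],[np.sin(a),np.cos(a)]])
for s in((1,1),(1,-1),(-1,-1),(-1,1)):
    p=np.array([.4855,-.278])+R@(np.array(s)*[.023,.036]);print(np.round(proj(c,(*p,.09)),1))
```

```text
12.825 [ 0.48648857 -0.27613246  0.25076163] [-1.79997987e+02 -1.71355676e-02  9.59664283e+01]
0.65 [354.5, 153.1, 439.8, 242.7]
0.55 [252.9, 138.2, 305.8, 233.1]
0.91 [280.1, 169.4] [ 0.48691985 -0.27312611  0.015     ]
0.62 [381.1, 186.3] [ 0.59608426 -0.28008283  0.015     ]
[305.7 150. ]
[303.7 231.2]
[252. 231.]
[250.3 149.8]
```

View pics/w2.png

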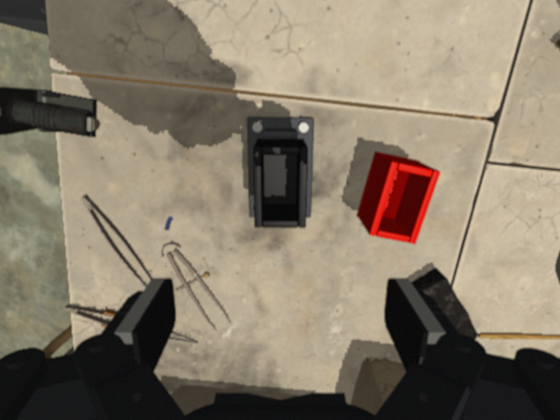

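The rim spans columns 254 to 307 and rows 148 to 227, square to the jaws. That puts the crucible at (0.487,-0.2755), centred under the gripper, and the red one is clear to the right. I'll descend and grip.

Call:
send_rows(
  moves=[0, 0, -1, 0, 0, 0, -1, 0, 0, -1, 0, 0, 0, -1, 0, 0, -1, 0, 0, 0, -1, 0, 0, -1, 0, 0, 0, -1, 0, 0, -1, 0, 0, 0, -1, 0, 0, -1, 0, 0, 0, -1, 0.02, 0.02, -1, 0, 0, 0, -1, 0, 0, -0.75, 0, 0, 0, -1],
)

```text
time: 13.92
ee_pos: [0.4865, -0.2758, 0.056]
tcp_rot: [-180.0, -0.0, 95.9]
wrist_force: [0.4, -0.0, 0.0]
opening: 0.0856
grasp_force: 0.0
```

Call:
send_rows(
  moves=[0, 0, 0, 0, 0, 0, 0.2, 0, 0, 0, 0, 0, 0, 0.2, 0, 0, 0, 0, 0, 0, 1, 0, 0, 0, 0, 0, 0, 1, 0, 0, 0, 0, 0, 0, 1, 0, 0, 0, 0, 0, 0, 1],
  squeeze=70,
)

```text
time: 14.68
ee_pos: [0.4872, -0.2768, 0.0584]
tcp_rot: [179.9, 0.1, 95.9]
wrist_force: [-1.1, -0.1, 6.1]
opening: 0.0451
grasp_force: 73.0
```

Call:
send_rows(
  moves=[0, 0, 0.3, 0, 0, 0, 1, 0, 0, 0.5, 0, 0, 0, 1, 0, 0, 0.8, 0, 0, 0, 1, 0, 0, 1, 0, 0, 0, 1, 0, 0, 1, 0, 0, 0, 1, 0, 0, 1, 0, 0, 0, 1, 0, 0, 1, 0, 0, 0, 1, 0, 0, 1, 0, 0, 0, 1],
)

```text
time: 15.68
ee_pos: [0.4865, -0.2763, 0.2234]
tcp_rot: [180.0, 0.0, 95.9]
wrist_force: [0.1, 0.0, -4.4]
opening: 0.045
grasp_force: 72.1
```

Call:
send_rows(
  moves=[0, 0, 0.8, 0, 0, 0, 1, 0, 0, 0.4, 0, 0, 0, 1, 0, 0, 0, 0, 0, 0, 1, 0, 0, 0, 0, 0, 0, 1],
)

```text
time: 16.18
ee_pos: [0.4864, -0.2763, 0.2511]
tcp_rot: [-179.9, -0.0, 95.9]
wrist_force: [-0.3, 0.4, -4.6]
opening: 0.0451
grasp_force: 72.2
```

Run:
```python
from h import *
c=bot.camera("scene");o=bot.get_obs();print(o["time"],o["ee_pos"],o["tcp_rot"],o["wrist_force"],o["opening"],o["grasp_force"])
save(c,"s4.png",(180,130,380,350),2.6)
```

```text
16.225 [ 0.48634913 -0.27630561  0.25100473] [-1.79925465e+02 -5.17326909e-02  9.58978760e+01] [ 0.44711126 -0.15775951 -3.86386233] 0.0451417059668147 72.18124508857727
```

View pics/s4.png

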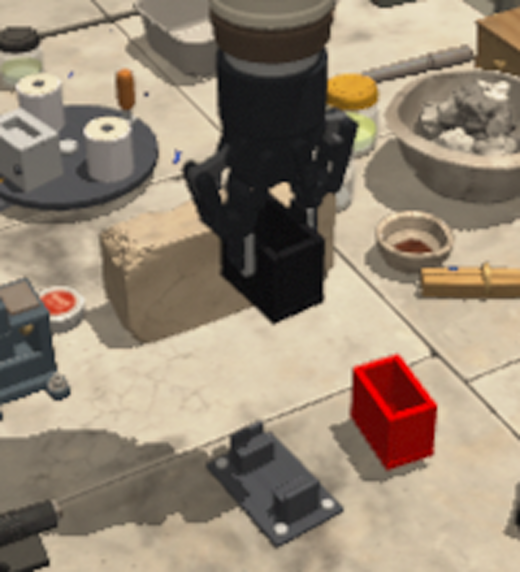

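The crucible is held level, its weight reads about 4 N and the cradle is empty. I'll carry it high over the wall to a point above the gate.

Call:
send_rows(
  moves=[-0.05, 0.4, 0, 0, 0, 0.04, 1, -0.05, 0.8, 0, 0, 0, 0.04, 1, -0.05, 0.9, 0, 0, 0, 0.04, 1, -0.05, 0.9, 0, 0, 0, 0.04, 1, -0.05, 0.9, 0, 0, 0, 0.04, 1, -0.05, 0.9, 0, 0, 0, 0.04, 1, -0.05, 0.9, 0, 0, 0, 0.04, 1, -0.05, 0.9, 0, 0, 0, 0.04, 1],
)

```text
time: 17.23
ee_pos: [0.4761, -0.1093, 0.2523]
tcp_rot: [180.0, 0.0, 98.7]
wrist_force: [0.8, -0.6, -4.1]
opening: 0.0448
grasp_force: 72.2
```

Call:
send_rows(
  moves=[-0.05, 0.9, 0, 0, 0, 0.04, 1, -0.05, 0.9, 0, 0, 0, 0.04, 1, -0.05, 0.9, 0, 0, 0, 0.04, 1, -0.05, 0.9, 0, 0, 0, 0.04, 1, -0.05, 0.9, 0, 0, 0, 0.04, 1, -0.05, 0.9, 0, 0, 0, 0.04, 1, -0.05, 0.9, 0, 0, 0, 0.04, 1, -0.05, 0.9, 0, 0, 0, 0.04, 1],
)

```text
time: 18.23
ee_pos: [0.4656, 0.0704, 0.2523]
tcp_rot: [180.0, -0.0, 101.5]
wrist_force: [0.3, 1.1, -3.8]
opening: 0.0451
grasp_force: 72.2
```

Call:
send_rows(
  moves=[-0.05, 0.9, 0, 0, 0, 0.04, 1, -0.05, 0.9, 0, 0, 0, 0.04, 1, -0.05, 0.9, 0, 0, 0, 0.04, 1, -0.05, 0.9, 0, 0, 0, 0.04, 1, -0.05, 0.9, 0, 0, 0, 0.04, 1, -0.05, 0.9, 0, 0, 0, 0.04, 1, -0.05, 0.9, 0, 0, 0, 0.04, 1, 0, 0.85, 0, 0, 0, 0.04, 1],
)

```text
time: 19.23
ee_pos: [0.4568, 0.2489, 0.2524]
tcp_rot: [180.0, -0.0, 104.2]
wrist_force: [-0.0, -0.1, -4.0]
opening: 0.0449
grasp_force: 72.2
```

Call:
send_rows(
  moves=[0, 0, 0, 0, 0, 0, 1, 0, 0, 0, 0, 0, 0, 1, 0, 0, 0, 0, 0, 0, 1],
)

```text
time: 19.6
ee_pos: [0.4578, 0.2469, 0.2522]
tcp_rot: [180.0, 0.0, 104.1]
wrist_force: [-0.1, -0.1, -4.0]
opening: 0.0447
grasp_force: 72.3
```

Run:
```python
from h import *
o=bot.get_obs();print(o["time"],o["ee_pos"],o["tcp_rot"],o["wrist_force"],o["opening"],o["grasp_force"])
c=bot.camera("scene");save(c,"s5.png",(140,90,280,230),4)
for k,z in (("crucible",.209),("mould_gate",.085),("solder_tin",0),("jar_white",0),("round_crucible",0)):
  for d in bot.landmark_of("scene",k)[:2]: print(k,round(d["p"],2),d["pixel"],atz(c,d["pixel"],z))
print(proj(c,(.4578,.2525,.209)),proj(c,(.4578,.2525,.085)))
```

```text
19.6 [0.45782457 0.24694181 0.25215638] [1.79992926e+02 5.37547313e-03 1.04122989e+02] [-0.06489448 -0.11493698 -3.9769806 ] 0.0447362559630669 72.32584118843079
crucible 0.68 [181.2, 138.8] [0.46027968 0.27013961 0.209     ]
mould_gate 0.76 [186.7, 180.4] [0.45443318 0.25248785 0.085     ]
solder_tin 0.47 [202.1, 254.6] [0.40309743 0.02076192 0.        ]
jar_white 0.87 [304.1, 205.6] [0.74801755 0.08275354 0.        ]
round_crucible 0.92 [337.5, 225.6] [ 7.79720128e-01 -4.63460912e-02 -1.11022302e-16]
[182.47474842 141.6123805 ] [187.80917789 180.09351013]
```

View pics/s5.png

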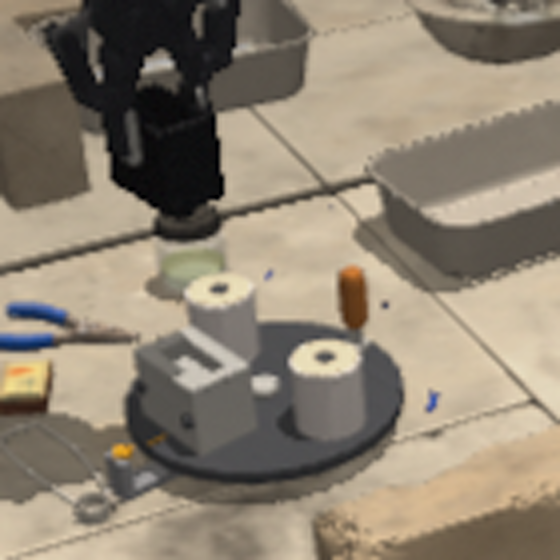

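The crucible is above the mould and everything is clear. TCP y is 5 mm short, so I'll correct that and descend to about 2.5 cm above the gate before checking again.

Call:
send_rows(
  moves=[0, 0.2, 0, 0, 0, 0, 1, 0, 0, -0.6, 0, 0, 0, 1, 0, 0, -0.7, 0, 0, 0, 1, 0, 0, -0.7, 0, 0, 0, 1, 0, 0, -0.7, 0, 0, 0, 1, 0, 0, -0.6, 0, 0, 0, 1, 0, 0, -0.4, 0, 0, 0, 1, 0, 0, 0, 0, 0, 0, 1],
)

```text
time: 20.9
ee_pos: [0.4576, 0.2522, 0.1588]
tcp_rot: [-179.9, 0.0, 104.2]
wrist_force: [-0.1, -0.4, -3.9]
opening: 0.0455
grasp_force: 72.3
```

Run:
```python
from h import *
o=bot.get_obs();print(o["time"],o["ee_pos"],o["tcp_rot"],o["wrist_force"],o["opening"],o["grasp_force"])
c=bot.camera("scene");im=c["color"][:,:,::-1][125:225,145:245]
im=cv2.resize(im,None,fx=6,fy=6,interpolation=cv2.INTER_CUBIC)
a=np.radians(14.2);R=np.array([[np.cos(a),-np.sin(a)],[np.sin(a),np.cos(a)]]);G=np.array([.4578,.2525])
def box(h,z,col):
    p=np.array([proj(c,(*(G+R@(np.array(s)*h)),z)) for s in((1,1),(1,-1),(-1,-1),(-1,1))])
    cv2.polylines(im,[np.round((p-[144.5,124.5])*6).astype(int)],True,col,1)
zn=o["ee_pos"][2]-.0425
box([.025,.038],.085,(0,255,0));box([.023,.036],zn+.015,(255,255,0));box([.023,.036],zn+.075,(0,255,255));box([.007,.02],zn,(255,0,255))
im=cv2.convertScaleAbs(im,alpha=1.4,beta=30)
cv2.imwrite("pics/s6.png",im)
```

```text
20.9 [0.45756819 0.25215883 0.15880232] [-1.79939897e+02  1.67833840e-02  1.04151143e+02] [-0.07745761 -0.38072955 -3.89922625] 0.04549214551562783 72.33812212944031
```

View pics/s6.png

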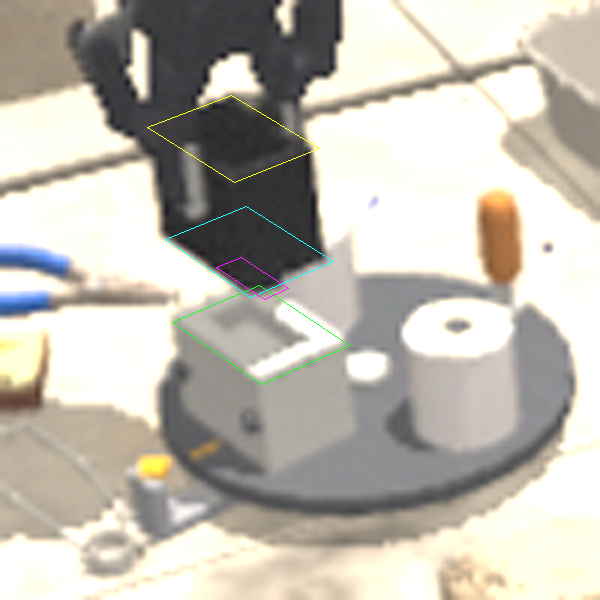

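The green mould outline fits. The crucible's right corner is near (321,262) against a predicted (331,261), so it sits roughly 2 mm to the left. My picture budget is used up, so I'll fit this numerically against the silhouette.

Run:
```python
from h import *
from scipy.optimize import minimize
o=bot.get_obs();zn0=o["ee_pos"][2]-.0425
a=np.radians(14.2);R=np.array([[np.cos(a),-np.sin(a)],[np.sin(a),np.cos(a)]])
T=o["ee_pos"][:2]
c=bot.camera("scene");g=c["color"].max(2).astype(float);S=8
tr=[(round(d["p"],2),np.round(d["extent"],1)) for d in bot.trace("scene","crucible")[:2]];print(tr)
x0,y0,x1,y1=150,125,215,185
G=cv2.GaussianBlur(g,(3,3),.5)
row=lambda v:G[v,x0:x1].astype(int)
for v in (158,160,162,164,166,168,170): print(v,row(v)[10:58])
def sil(v):
    P=[]
    for z in(zn0+v[2]+.015,zn0+v[2]+.06):
        for s in((1,1),(1,-1),(-1,-1),(-1,1)):
            p=T+R@(np.array(v[:2])+np.array(s)*[.023,.036]);P.append(proj(c,(*p,z)))
    N=[proj(c,(*(T+R@(np.array(v[:2])+np.array(s)*[.007,.02])),zn0+v[2]+z)) for s in((1,1),(1,-1),(-1,-1),(-1,1)) for z in(0,.015)]
    m=np.zeros((420*S//2//1,560*S//2),np.uint8)
    for Q in(P,N):
        h=cv2.convexHull(np.float32((np.array(Q)+.5)*S/2));cv2.fillConvexPoly(m,np.round(h*16).astype(int),255,shift=4)
    return cv2.resize(m,(560,420),interpolation=cv2.INTER_AREA)/255.
obs=np.clip((75-g)/45,0,1)
Y0=int(round(proj(c,(*T,zn0+.033))[1]))
def cost(v):
    m=sil(v);w=(slice(Y0,175),slice(160,210));return np.abs(m[w]-obs[w]).sum()
best=min((cost((u,w,z)),u,w,z) for u in np.arange(-4,5,2)*1e-3 for w in np.arange(-6,7,1.)*1e-3 for z in np.arange(-4,5,1.)*1e-3);print(Y0,best,cost((0,0,0)))
b=min((cost((0,w,z)),0,w,z) for w in np.arange(-6,7,.5)*1e-3 for z in np.arange(-4,5,.5)*1e-3);print(b)
w=bot.camera("wrist")
for k,z in(("crucible",zn0),("mould_gate",.085)):
  for d in bot.landmark_of("wrist",k)[:2]: print(k,round(d["p"],2),d["pixel"],atz(w,d["pixel"],z))
```

```text
[(0.92, array([315.8, 268.7, 347.6, 311.1])), (0.81, array([168.9, 136.9, 198.2, 174.4]))]
158 [195 193 192 195 200 203 204 202 199 195 157  84  22  16  20  26  48  74
  77  47  17  13  11  12  14  13  14  14  15  16  16  15  15  15  16  16
  15  35 167 209 209 207 207 208 209 205 174 159]
160 [197 195 190 188 194 200 201 202 202 201 192 118  26  13  13  28  55  62
  55  33  15  12  12  10  14  15  16  16  14  15  16  15  14  15  15  16
  16  30 144 214 229 228 222 212 208 208 196 201]
162 [200 199 197 198 200 202 202 200 201 202 194 129  45  16  13  12  14  14
  13  13  13  13  14  11  13  17  15  14  15  14  14  15  17  15  15  16
  15  24 109 205 230 231 218 193 197 205 209 212]
164 [190 188 193 197 200 203 203 203 201 201 199 181 128  63  23  15  13  12
  11  14  13  11  12  12  14  16  15  15  15  14  15  14  13  15  14  16
  17  21  81 171 196 184 155 159 189 202 204 203]
166 [196 195 190 194 199 201 202 201 199 197 199 202 202 193 172 123  62  23
  15  13  12  12  12  12  12  13  15  16  17  16  17  16  16  15  17  18
  14  14  27 107 129 128 128 147 183 201 205 204]
168 [195 194 198 200 201 202 202 202 202 201 201 201 204 208 208 205 193 170
 109  46  21  13  13  13  14  14  15  16  18  16  15  15  19  17  20  20
  28  54  88 111 122 126 127 137 179 199 202 202]
170 [179 174 181 183 184 192 197 200 201 202 203 203 203 203 203 202 202 201
 198 187 165 107  46  21  14  15  14  17  18  15  15  18  47  81  97 105
 118 124 125 126 126 126 125 124 140 148 142 136]
160 (np.float64(19.28104575163399), np.float64(0.002), np.float64(0.006), np.float64(0.001)) 53.064052287581696
(np.float64(19.08888888888889), 0, np.float64(0.0035), np.float64(0.003))
crucible 0.74 [281.0, 239.9] [0.45878007 0.25483486 0.11706955]
```

Both cameras put the crucible about 3 mm along its long axis (+y) from the TCP. I'll shift back 2.5 mm and then descend slowly to the final height.

Call:
send_rows(
  moves=[0.02, -0.1, 0, 0, 0, 0, 1, 0, 0, -0.2, 0, 0, 0, 1, 0, 0, -0.2, 0, 0, 0, 1, 0, 0, -0.2, 0, 0, 0, 1, 0, 0, -0.15, 0, 0, 0, 1, 0, 0, -0.1, 0, 0, 0, 1, 0, 0, 0, 0, 0, 0, 1, 0, 0, 0, 0, 0, 0, 1],
)

```text
time: 22.2
ee_pos: [0.4584, 0.2499, 0.1385]
tcp_rot: [180.0, -0.0, 104.2]
wrist_force: [-0.6, -0.5, -3.7]
opening: 0.0451
grasp_force: 72.3
```

Run:
```python
from h import *
w=bot.camera("wrist");c=bot.camera("scene");o=bot.get_obs();print(o["time"],o["ee_pos"],o["tcp_rot"],o["wrist_force"],o["grasp_force"],np.abs(o["qd"]).max())
for n,cc in(("wrist",w),("scene",c)):
 for k,z in(("crucible",.0955),("mould_gate",.085)):
  for d in bot.landmark_of(n,k)[:2]: print(n,k,round(d["p"],2),d["pixel"],atz(cc,d["pixel"],z))
# vertical check: right lower box corner column profile, and gap
T=o["ee_pos"][:2];a=np.radians(14.2);R=np.array([[np.cos(a),-np.sin(a)],[np.sin(a),np.cos(a)]])
g=c["color"].max(2).astype(int)
p=proj(c,(*(T+R@np.array([-.023,-.036])),.0955+.015));q=proj(c,(*(T+R@np.array([.023,-.036])),.1105));print("pred bottom,right corners",p,q)
for u in (int(p[0])-4,int(p[0]),int(p[0])+4): print(u,g[160:190,u])
```

```text
22.3 [0.45845173 0.24987057 0.1384819 ] [ 1.79982233e+02 -3.83155439e-03  1.04150232e+02] [-1.26971709  0.64284927 -3.29489212] 72.33954548835754 0.19210772834973075
wrist crucible 0.96 [278.5, 238.4] [0.45746907 0.2528163  0.0955    ]
scene crucible 0.97 [331.1, 304.1] [ 0.54623807 -0.36229107  0.0955    ]
scene crucible 0.71 [187.2, 171.7] [0.46736786 0.28069024 0.0955    ]
scene mould_gate 0.81 [185.3, 178.7] [0.45403795 0.26330352 0.085     ]
pred bottom,right corners [187.65564384 180.71167299] [201.26462886 174.74577257]
183 [ 28  17  11  11  12  13  14  12  15  12  14  13  12  13  13  13  13  39
  77  94 108 115 116 116 105  91  86  86  86  86]
187 [ 30  20  16  17  15  15  12  15  16  15  15  15  14  16  15  17  16  17
  17  23  98 117 117 117 116 115 114 111  95  85]
191 [ 16  15  15  15  16  15  16  14  18  14  14  18  12  19  16  14  15  14
  14  38  76  97 111 116 116 164 138 100 100 104]
```

The wrist camera puts the nozzle at (0.4575,0.2528) against the gate at (0.4578,0.2525). It's roughly 11 mm above the mould, level and still, so I'm handing the job in.

```bash
python3 -c "
from workcell import bot
print(bot.job_done())"
```

```text
the job is handed in; nothing more can be done
None
```

I handed the job in at about 22 s. The mould is about 1° from the pointer, and the crucible is held level over the gate: nozzle about 1 mm off centre and 10–12 mm up by the cameras. No verdict came back.

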